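# Change over two locking toggles in a tight switch row

### The arm

A 6-joint arm with a two-finger parallel gripper is mounted at the origin on a cart in front of the work surface, level with it; the furniture and walls round the work are solid. World frame = base frame: x ahead of the robot, y to its left, z up, the work surface at z = 0. Lengths are in m, angles in rad, forces in N, time in s.
With the tool pointing down it reaches from about 0.425 to 0.95 m from the base axis. Payload 3.5 kg.
Tool frame: the origin (TCP) lies on the centre line of the jaws, within the pads' length; the fingertips stand 22 mm ahead of it and the grasp point (between the pads) lies 3 mm ahead of it; z points along the fingers, y is the line along which they close (so a half turn about z gives the same grasp; the last joint's range is limited). The gripper opens to 85 mm and grips with 20 to 120 N. Pads are 22 mm wide; open, the fingers measure 114 mm over their backs; the gripper's body (76 mm by 85 mm) begins 54 mm behind the grasp point. The pads swing forward as they close: fully open they stand 13 mm farther back than shut.
Start: joints at [-1.319, 0.286, 1.577, -0, 1.279, -0.15], TCP at [0.264, -0.621, 0.253] pointing down, gripper open.
Joint ranges: [-2.77, 2.77], [-0.9, 2.22], [0.21, 2.48], [-1.53, 4.67], [0.24, 2.81], [-2.84, 2.84]. Speed limits (rad/s): [2.79, 2.79, 3.14, 3.14, 3.14, 3.14].

### API

Orientations are given as a 3x3 rotation matrix whose columns are the frame's x, y, z axes.
In Python, from cell import ctrl gives the robot as it stands.
- The arm moves only by the tool shift_gripper, called after ">>>" as name(argument=value, ...) on one line, values as JSON. Schema: {"type":"object","properties":{"plan":{"type":"string"},"clamp_n":{"type":"number"},"only":{"type":"string"},"quiet":{"type":"boolean"},"lines":{"type":"string"}},"required":["plan"],"additionalProperties":false}. plan is a string of 1 to 5 rows, one to a line, with the numbers parted by commas; each row has 7 numbers: the finger opening in m, then dx, dy, dz in units of 5 mm, then a rotation vector rx, ry, rz in units of 0.25 rad; each row shifts and turns the commanded pose from where the row before left it, along the tool's axes as they then stand; what a row does not reach is not made up. A row lasts 1/8 s, in which the tool goes at most 0.0625 m and 0.188 rad, less where a joint would pass 70% of its speed; a pose out of reach is approached as far as the arm can. The fingers move at their own pace and stop on an object; clamp_n is the grip in N (left out, the last holds). Time passes only in rows, so rows that do not move let the fingers close. The tool returns the time, the measured TCP pose, the force, the opening and the grip force at its end. only (a regular expression) keeps the lines of the reply that match it, lines (a string "A,B") keeps lines A to B, and quiet returns only ok. Input that does not fit is refused with a message, and nothing moves.
- ctrl.get_state(): the state, without advancing time (a new reading comes with each control period).
- ctrl.snapshot(name): name is "scene" or "top"; returns a dict with "frame" (480x640x3 uint8, red, green, blue), "depth" (480x640 float32, m along the optical axis (not along the pixel's ray), 0 where there is no reading), "fov_y" (degrees; the focal length in pixels is half the picture's height over the tangent of half this angle, whatever the lens; pixels are square), "cx", "cy" (the principal point, pixels), "k1" (the pictures are not rectified: a ray, as slopes to the right and down, at radius r is drawn at 1 + k1 r^2 times it, then the intrinsics apply), "position" and "attitude" of the camera in the world. Camera axes: x right, y up, looking along -z (the intrinsics and any distortion apply to the point x, -y, -z); pixel columns grow to the right and rows downward; lengths in m; the calibration is good to about 2 mm. A picture is of the moment at which its call begins.
- ctrl.close_job(): hands the job in; it is judged then, once.
The state is a dict: "time_s": time; "joints": joint angles; "qvel": joint speeds; "effort": joint torques, N m; "tcp_pos": TCP position; "tcp_rot": TCP orientation; "ft_force": force on the tool from outside, world axes, zero at the start; "ft_torque": the same for the moment, N m; "finger_gap": finger opening in m; "grasp_force": force on a finger pad.
Only numpy, scipy, OpenCV 4.12 (cv2) and the standard library are available. Lean on these libraries where they do the work, as an engineer would, in place of code of your own. Each camera call takes 0.05 s, during which the arm holds its last target. There are 200 camera calls.

### The job

Change the supply over on the switch console: of the two locking toggles with bar heads, first switch off the one that is on (lean it towards you), then switch on the other one (lean it away), so that they are never both on. Draw each bar head out along its lever only until you feel its stop, swing the lever across and let the head spring fully home; do not tear the switch out of the panel by pulling too hard. Leave the four ball-headed toggles as they are set and do not knock over or push about the things lying round the console.

Things in the scene. Friction and masses are not known exactly. Their poses are not given: they have to be found in the camera images.
- console: grey switch console, fixed to the bench, 130 (x) x 216 (y) x 50 mm; origin at the centre of its underside, x away from the robot (the 'on' side), y along the switch row, z up; panel surface at z = 50 mm. Six toggles in one row at x = 0, 28 mm apart (y = -70 to 70 mm), in any order: two locking ones with bar heads, four plain ones with ball heads.
- bar_a (a joint): swing of the locking toggle that starts on, rad: +0.40 leaning away from the robot = on, -0.40 leaning to it = off; up to 0.2 rad play when locked. Pivot at console x = 0, 6 mm below the panel surface, axis along console y. It stays where it is left, moved by about 1 N at the head. A gate of two dark posts 27 mm high stops it crossing unless the head is drawn out along the lever.
- bar_a_collar (a joint): how far this toggle's head is drawn out along its lever, m: 0 = home (sprung back, locked). The spring pulls with 2 N at home, 5 N at 16 mm. A firm stop is felt after 6.5 to 16.5 mm, different for each toggle and each time and not visible; the gate is cleared 1.5 mm before that stop, not earlier.
- bar_a_insert (a joint): how far the switch insert has been pulled up out of its clips in the panel, m: 0 = seated. It holds up to about 14 N of upward pull, gives 1 mm for each further 2 N, returns when let go; at 2 mm (18 N) it counts as torn out.
- bar_a_head (a point): centre of this toggle's bar head, a plain steel cross bar 14 mm in diameter and 17 mm long, its length along the row (point y); point z points along the lever, outward. It is 58 mm from the pivot when home. Below it a 9 mm round sleeve reaches 25 mm down. The head slides with the collar.
- bar_b (a joint): swing of the locking toggle that starts off, rad: +0.40 leaning away from the robot = on, -0.40 leaning to it = off; up to 0.2 rad play when locked. Pivot at console x = 0, 6 mm below the panel surface, axis along console y. It stays where it is left, moved by about 1 N at the head. A gate of two dark posts 27 mm high stops it crossing unless the head is drawn out along the lever.
- bar_b_collar (a joint): how far this toggle's head is drawn out along its lever, m: 0 = home (sprung back, locked). The spring pulls with 2 N at home, 5 N at 16 mm. A firm stop is felt after 6.5 to 16.5 mm, different for each toggle and each time and not visible; the gate is cleared 1.5 mm before that stop, not earlier.
- bar_b_insert (a joint): how far the switch insert has been pulled up out of its clips in the panel, m: 0 = seated. It holds up to about 14 N of upward pull, gives 1 mm for each further 2 N, returns when let go; at 2 mm (18 N) it counts as torn out.
- bar_b_head (a point): centre of this toggle's bar head, a plain steel cross bar 14 mm in diameter and 17 mm long, its length along the row (point y); point z points along the lever, outward. It is 58 mm from the pivot when home. Below it a 9 mm round sleeve reaches 25 mm down. The head slides with the collar.
- ball_1 (a joint): swing of a plain ball-headed toggle, rad: it starts on, +0.40 (leaning away from the robot). It moves at about 1 N on the ball and stays where it is left; same pivot line as the others.
- ball_1_head (a point): centre of this toggle's ball head, steel, 15 mm in diameter, 58 mm from the pivot on a 6.6 mm shaft; point z along the lever.
- ball_2 (a joint): swing of a plain ball-headed toggle, rad: it starts on, +0.40 (leaning away from the robot). It moves at about 1 N on the ball and stays where it is left; same pivot line as the others.
- ball_2_head (a point): centre of this toggle's ball head, steel, 15 mm in diameter, 58 mm from the pivot on a 6.6 mm shaft; point z along the lever.
- ball_3 (a joint): swing of a plain ball-headed toggle, rad: it starts off, -0.40 (leaning to the robot). It moves at about 1 N on the ball and stays where it is left; same pivot line as the others.
- ball_3_head (a point): centre of this toggle's ball head, steel, 15 mm in diameter, 58 mm from the pivot on a 6.6 mm shaft; point z along the lever.
- ball_4 (a joint): swing of a plain ball-headed toggle, rad: it starts off, -0.40 (leaning to the robot). It moves at about 1 N on the ball and stays where it is left; same pivot line as the others.
- ball_4_head (a point): centre of this toggle's ball head, steel, 15 mm in diameter, 58 mm from the pivot on a 6.6 mm shaft; point z along the lever.
- kraft_box: bystander: small brown card box lying flat, 155 x 64 x 47 mm; origin at the centre of its underside
- glue_bottle: bystander: small white bottle standing, 31 mm across, 60 mm high; origin at the centre of its underside
- nylon_roller: bystander: white nylon guide roller lying flat, 40 mm across, 16 mm high; origin at the centre of its underside

How it is judged:
On the way, in this order (a step that is already met when the one before it is completed fails the run):
1. the bar-headed toggle that was on is off and locked, the other is still off (value of joint each of bar_a, bar_b below -0.18 rad and value of joint each of bar_a_collar, bar_b_collar below 0.0015 m), for 0.2 s.
2. the other bar-headed toggle is on and locked, the first still off (value of joint bar_a below -0.18 rad and value of joint each of bar_a_collar, bar_b_collar below 0.0015 m and value of joint bar_b above 0.18 rad), for 0.2 s.
At the end, for the whole second after the job is handed in: The bar toggle that was on is off (below -0.18 rad), the other on (above 0.18 rad), both heads home within 1.5 mm, both inserts seated within 1 mm; the ball toggles as they were set (beyond 0.2 rad on their own side); bystanders within 20 mm of where they stood (all of step 2 and value of joint each of bar_a_insert, bar_b_insert below 0.001 m and value of joint each of ball_1, ball_2 above 0.2 rad and value of joint each of ball_3, ball_4 below -0.2 rad and distance of each of kraft_box, glue_bottle, nylon_roller from where it was at the start of the episode below 0.02 m); the robot touches nothing.
It fails at once if both bar-headed toggles on at once (value of joint each of bar_a, bar_b above 0.05 rad).
It fails at once if a switch insert torn from the panel (pulled up more than 2 mm) (value of joint any of bar_a_insert, bar_b_insert above 0.002 m).
It fails at once if a ball-headed toggle flipped, even for a moment (value of joint any of ball_1, ball_2 below 0 rad or value of joint any of ball_3, ball_4 above 0 rad).
It fails at once if a bystander pushed more than 20 mm or knocked over (distance of any of kraft_box, glue_bottle, nylon_roller from where it was at the start of the episode above 0.02 m or angle between any of kraft_box, glue_bottle, nylon_roller's own z axis and vertical above 0.5 rad).
It also fails if it takes over 69 s, if anything falls off the work surface, if the arm or the gripper's body presses on something with over 40 N, if the wrist force passes 120 N, or if a joint passes its speed limit or range.

## Working session

There is one attempt and no reset: what is moved stays moved. The work goes in short steps, Python scripts to look and compute and a tool call to move; the robot and the scene stay as the last step left them, time stands still between calls to the robot, and variables do not carry over. Pictures are saved under pics/ and viewed, at most 10 in all, crops included, and the job is handed in when it is done.

```bash
ls; mkdir -p pics
```

Run:
```python
from cell import ctrl
import cv2,numpy as np
s=ctrl.get_state(); print(s)
for n in("scene","top"):
    d=ctrl.snapshot(n); cv2.imwrite(f"pics/{n}0.png",d["frame"][:,:,::-1]); np.savez(f"/tmp/{n}0.npz",**d)
    print(n,{k:d[k] for k in d if k not in("frame","depth")})
```

```text
cell.py
pics
{'time_s': 0.0, 'joints': array([-1.31900516e+00,  2.87165643e-01,  1.57818824e+00, -5.39236501e-05,
        1.27859967e+00, -1.49999723e-01]), 'qvel': array([ 0.00179985,  0.00228423,  0.00041284,  0.00088947, -0.0006723 ,
       -0.00028796]), 'effort': array([ 9.68767552e-06, -4.05979085e+01, -2.92627752e+01, -1.20872610e-04,
        5.82416716e-03,  1.21085154e-05]), 'tcp_pos': array([ 0.26383265, -0.62063792,  0.25194105]), 'tcp_rot': array([[ 9.20356108e-01,  3.91080845e-01, -6.38200728e-04],
       [ 3.91081249e-01, -9.20353349e-01,  2.27358496e-03],
       [ 3.01785349e-04, -2.34209614e-03, -9.99997212e-01]]), 'ft_force': array([-0.68374622, -0.14725814, -0.0972512 ]), 'ft_torque': array([-0.00195382,  0.01511449, -0.02767838]), 'grasp_force': 0.0, 'finger_gap': 0.085427881321766}
scene {'fov_y': 42.3910966520326, 'cx': 327.63578738382813, 'cy': 227.80616132348575, 'k1': -0.003996640991091251, 'position': array([0.03509034, 0.39606316, 0.73497336]), 'attitude': array([[-0.65125601,  0.49814915, -0.57246226],
       [-0.75883376, -0.42145832,  0.49653218],
       [ 0.0060781 ,  0.75777326,  0.65248966]])}
top {'fov_y': 44.46339770382055, 'cx': 313.4657524240882, 'cy': 249.4591553973431, 'k1': -0.19265094537021066, 'position': array([ 0.45729099, -0.0921677 ,  0.93670071]), 'attitude': array([[-3.28386259e-03,  9.87036370e-01, -1.60463146e-01],
       [-9.99856714e-01, -5.76137401e-04,  1.69180497e-02],
       [ 1.66062816e-02,  1.60495711e-01,  9.86896833e-01]])}
```

View pics/scene0.png

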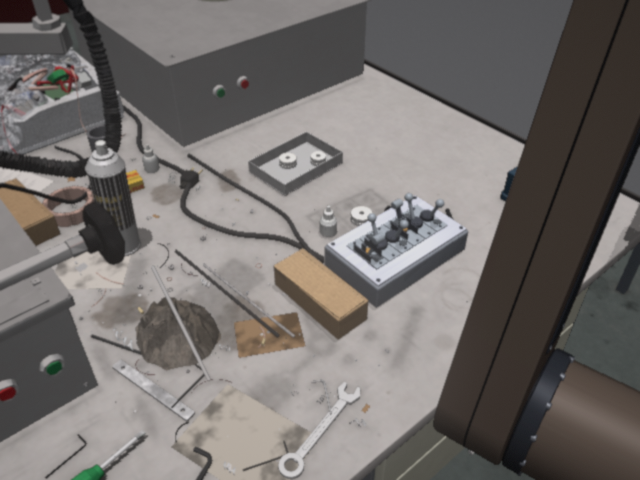

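View pics/top0.png

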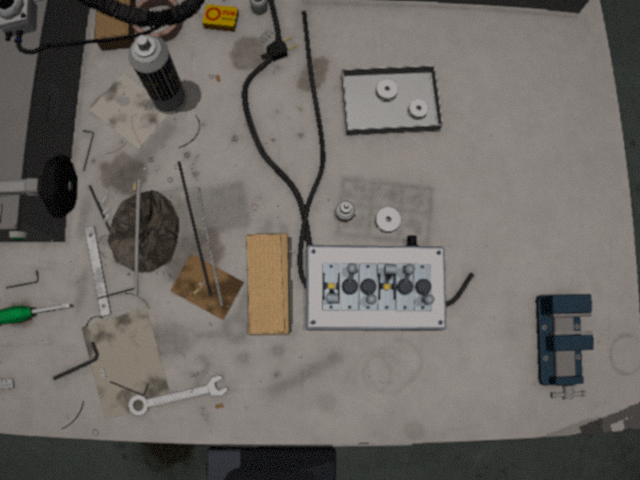

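The top view shows the console at about (375,288), with the box at (268,284), the bottle at (345,210) and the roller at (388,218). I'll enlarge the console in both views.

Create h.py:
```python
import cv2,numpy as np
def load(n): return dict(np.load(f"/tmp/{n}.npz"))
def ray(d,u,v):
    f=240/np.tan(np.radians(float(d["fov_y"]))/2); x=(u-d["cx"])/f; y=(v-d["cy"])/f
    k=float(d["k1"]); a,b=x,y
    for _ in range(20):
        s=1+k*(a*a+b*b); a,b=x/s,y/s
    return np.array([a,-b,-1.])
def pz(d,u,v,z):   # ray at world height z
    r=d["attitude"]@ray(d,u,v); return d["position"]+r*(z-d["position"][2])/r[2]
def pd(d,u,v):
    D=d["depth"][int(round(v)),int(round(u))]; return d["position"]+d["attitude"]@(ray(d,u,v)*D)
def proj(d,p):
    f=240/np.tan(np.radians(float(d["fov_y"]))/2)
    c=d["attitude"].T@(np.asarray(p)-d["position"]); a,b=c[0]/-c[2],-c[1]/-c[2]
    s=1+float(d["k1"])*(a*a+b*b); return np.array([d["cx"]+f*a*s,d["cy"]+f*b*s])
def crop(d,u0,v0,u1,v1,k,name):
    cv2.imwrite(name,cv2.resize(d["frame"][v0:v1,u0:u1,::-1],None,fx=k,fy=k,interpolation=cv2.INTER_CUBIC))
```

Run:
```python
from h import *
t=load("top0");s=load("scene0")
crop(t,300,230,460,340,5,"pics/t1.png"); crop(s,320,180,480,300,5,"pics/s1.png")
for u,v in [(345,320),(430,320),(375,252),(250,300),(500,400)]: print(u,v,pd(t,u,v))
```

```text
345 320 [ 0.49365608 -0.15443209  0.05164483]
430 320 [ 0.49258816 -0.28422809  0.05060372]
375 252 [ 0.59717153 -0.20160468  0.05180064]
250 300 [ 0.52454008 -0.01062152  0.04422528]
500 400 [ 0.36303005 -0.40948414 -0.00318789]
```

View pics/t1.png

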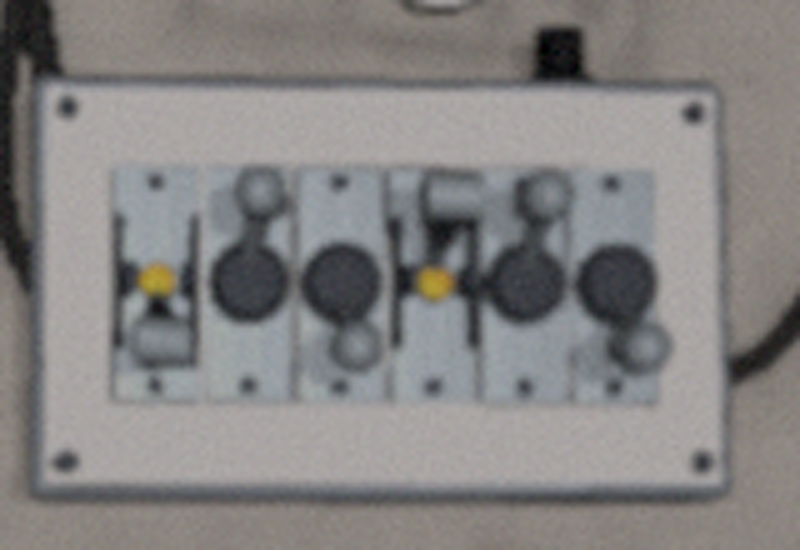

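View pics/s1.png

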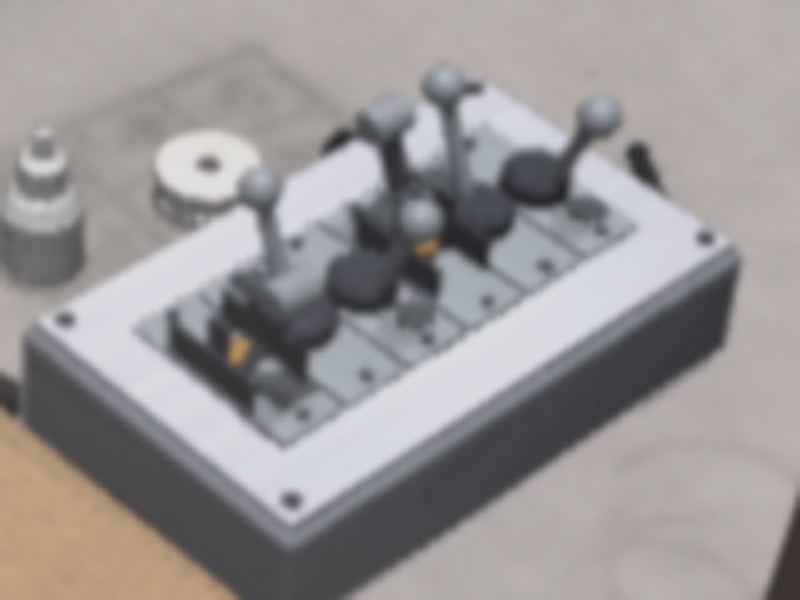

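The row runs left to right from +y to -y: bar_b off (y=+70), ball on (+42), ball off (+14), bar_a on (-14), ball on (-42) and ball off (-70). Next I'll fit the console pose from the panel screws and check it against the heads in both views.

Create fit.py:
```python
from h import *
from scipy.optimize import least_squares
t=load("top0");s=load("scene0")
T=lambda u,v:(300+u/5-.4,230+v/5-.4); S=lambda u,v:(320+u/5-.4,180+v/5-.4)
# plate screws at z=50mm
P={(70,1):(155,181),(70,-1):(154,386),(42,-1):(248,386),(14,1):(339,181),(14,-1):(340,386),(-14,-1):(433,386),(-42,-1):(524,386),(-70,1):(611,184),(-70,-1):(614,386)}
ys=[];W=[]
A=np.array([(y,sg) for y,sg in P]);W=np.array([pz(t,*T(*P[k]),.05)[:2] for k in P])
def model(p,A):
    x0,y0,a,c=p; X=A[:,1]*c;Y=A[:,0]/1000
    return np.c_[x0+np.cos(a)*X-np.sin(a)*Y,y0+np.sin(a)*X+np.cos(a)*Y]
r=least_squares(lambda p:(model(p,A)-W).ravel(),[.55,-.2,0,.03])
print("top",r.x,"max res",abs(r.fun).max())
x0,y0,a,c=r.x
def cw(x,y,z): return np.array([x0+np.cos(a)*x-np.sin(a)*y,y0+np.sin(a)*x+np.cos(a)*y,z])
if __name__=="__main__":
    cor={"top":[T(*q) for q in [(68,108),(693,112),(702,462),(66,462)]],"scn":[S(*q) for q in [(66,319),(705,237),(292,499)]]}
    for k,d in (("top",t),("scn",s)):
        for q in cor[k]:
            w=pz(d,*q,.05)[:2]-[x0,y0]; print(k,"screw in console mm",1000*np.array([np.cos(a)*w[0]+np.sin(a)*w[1],-np.sin(a)*w[0]+np.cos(a)*w[1]]))
    for n,y,L,pt,ps in [("b",70,-.4,(163,340),(296,296)),("n1",42,.4,(260,194),(261,188)),("n2",14,-.4,(355,344),(421,219)),("a",-14,.4,(452,197),(387,119)),("n3",-42,.4,(544,196),(444,84)),("n4",-70,-.4,(640,345),(600,116))]:
        p=cw(.058*np.sin(L),y/1000,.044+.058*np.cos(L)); print(n,p,"top du",(proj(t,p)-T(*pt)).round(2),"scn du",(proj(s,p)-S(*ps)).round(2))
```

```bash
python3 fit.py
```

```text
top [ 0.54453231 -0.2033823  -0.00803094  0.03119386] max res 0.0004805591728361258
top screw in console mm [53.45720977 96.86197141]
top screw in console mm [ 53.61045389 -96.70124199]
top screw in console mm [-54.38338149 -96.87802073]
top screw in console mm [-54.41007266  96.94513831]
scn screw in console mm [55.34951747 97.79535834]
scn screw in console mm [-52.33058349 -96.42570728]
scn screw in console mm [-52.47747536  97.96482268]
b [ 0.52250893 -0.13320317  0.09742154] top du [0.04 0.96] scn du [0.73 0.15]
n1 [ 0.56745514 -0.16156504  0.09742154] top du [ 0.01 -0.99] scn du [0.85 0.  ]
n2 [ 0.5220592  -0.18920137  0.09742154] top du [0.58 0.31] scn du [1.15 0.56]
a [ 0.56700541 -0.21756324  0.09742154] top du [ 0.11 -1.37] scn du [ 0.27 -0.02]
n3 [ 0.56678055 -0.24556233  0.09742154] top du [ 0.8  -1.07] scn du [0.69 0.34]
n4 [ 0.52138461 -0.27319866  0.09742154] top du [1.23 0.18] scn du [0.92 0.18]
```

Create go.py:
```python
# python3 go.py y_mm theta radius_mm : tool-frame move from measured pose to TCP on lever axis, grasp point at radius
import sys,numpy as np
from cell import ctrl
from scipy.spatial.transform import Rotation as Ro
x0,y0,a=.5449,-.2033,-.008
def target(y,th,rad):
    C=Ro.from_euler("z",a).as_matrix()
    u=C@[np.sin(th),0,np.cos(th)]; ty=C@[np.cos(th),0,-np.sin(th)]
    R=np.c_[np.cross(ty,-u),ty,-u]
    piv=np.array([x0,y0,.044])+C@[0,y/1000,0]
    return piv+u*(rad+3)/1000,R,piv,u,ty
if __name__=="__main__":
    y,th,rad=map(float,sys.argv[1:4]); s=ctrl.get_state(); p,R,piv,u,ty=target(y,th,rad)
    M=s["tcp_rot"]; np.set_printoptions(precision=4,suppress=True)
    print("t",round(s["time_s"],2),"target",p,"tool d",M.T@(p-s["tcp_pos"]),"rotvec",Ro.from_matrix(M.T@R).as_rotvec())
    g=s["tcp_pos"]+.003*M[:,2]-piv
    C=Ro.from_euler("z",a).as_matrix(); g=C.T@g*1000; F=s["ft_force"]
    print("grasp pt rel pivot (console mm)",g,"rad",np.hypot(g[0],g[2]),"ang",np.arctan2(g[0],g[2]),"F",F,"along lever",F@u,"gap",s["finger_gap"],"grip",s["grasp_force"])
```

```bash
python3 go.py -14 0 150
```

```text
t 0.1 target [ 0.5448 -0.2173  0.197 ] tool d [ 0.4163 -0.2613  0.0558] rotvec [-0.0017 -0.0015 -1.161 ]
grasp pt rel pivot (console mm) [-277.6785 -405.62    205.0627] rad 345.1899344947521 ang -0.934702593990957 F [ 0.3719 -0.9071 -0.7626] along lever -0.7625527968376085 gap 0.08561022499393209 grip 0.0
```
The manual's scale: shifts go in units of 5 mm and turns go in units of 0.25 rad. Converting my numbers, 0.052 m is 10.4, -0.032 m is -6.4.

>>> shift_gripper(plan="0.036,10.4,-6.4,0,0,0,0\n0.036,10.4,-6.4,0,0,0,0\n0.036,10.4,-6.4,0,0,0,0\n0.036,10.4,-6.4,0,0,0,0\n0.036,10.4,-6.4,0,0,0,0", clamp_n=20)

```text
time_s: 0.72
tcp_pos: [0.4414, -0.3703, 0.2529]
tcp_rot: [[0.92, 0.391, -0.0], [0.391, -0.92, 0.001], [-0.0, -0.001, -1.0]]
ft_force: [1.0, -0.6, -0.1]
finger_gap: 0.0359
grasp_force: 0.0
```

>>> shift_gripper(plan="0.036,10.4,-6.4,0,0,0,0\n0.036,10.4,-6.4,0,0,0,0\n0.036,10.4,-6.4,0,0,0,0\n0.036,0,0,0,0,0,-0.72\n0.036,0,0,0,0,0,-0.72")

```text
time_s: 1.35
tcp_pos: [0.547, -0.2215, 0.2526]
tcp_rot: [[0.718, 0.696, -0.001], [0.696, -0.718, 0.001], [-0.0, -0.001, -1.0]]
ft_force: [1.0, -0.2, 1.2]
finger_gap: 0.0362
grasp_force: 0.0
```

>>> shift_gripper(plan="0.036,0,0,0,0,0,-0.72\n0.036,0,0,0,0,0,-0.72\n0.036,0,0,0,0,0,-0.72\n0.036,0,0,0,0,0,-0.72\n0.036,0,0,0,0,0,-0.32")

```text
time_s: 1.98
tcp_pos: [0.5465, -0.2227, 0.2526]
tcp_rot: [[0.006, 1.0, -0.001], [1.0, -0.006, 0.001], [0.001, -0.001, -1.0]]
ft_force: [-0.1, 0.1, 0.4]
finger_gap: 0.0358
grasp_force: 0.0
```

```bash
python3 go.py -14 0.38 115
```

```text
t 1.98 target [ 0.5886 -0.2176  0.1536] tool d [0.0052 0.0422 0.099 ] rotvec [ 0.379  -0.0002  0.0024]
grasp pt rel pivot (console mm) [  1.7031  -5.3953 205.6319] rad 205.6389895564718 ang 0.008282029020484164 F [-0.0833  0.1072  0.399 ] along lever 0.3393316563427984 gap 0.03578636651269439 grip 0.0
```

Converted, 0.042 m is 8.4, 0.04 m is 8, 0.18 rad is 0.72.

>>> shift_gripper(plan="0.036,1,8.4,8,0,0,0\n0.036,0,0,0,0.72,0,0\n0.036,0,0,0,0.72,0,0\n0.036,0,0,0,0.08,0,0.008\n0.036,0,0,0,0,0,0")

```text
time_s: 2.6
tcp_pos: [0.5886, -0.2181, 0.2126]
tcp_rot: [[0.011, 0.929, -0.37], [1.0, -0.01, 0.004], [-0.0, -0.37, -0.929]]
ft_force: [-0.2, -0.5, 0.1]
finger_gap: 0.036
grasp_force: 0.0
```

```bash
python3 go.py -14 0.38 80
```

```text
t 2.6 target [ 0.5756 -0.2175  0.1211] tool d [0.0005 0.0218 0.0899] rotvec [ 0.0006 -0.001  -0.0025]
grasp pt rel pivot (console mm) [ 42.6701  -0.4821 165.8512] rad 171.25235679801528 ang 0.25181777723103854 F [-0.1914 -0.4539  0.0586] along lever -0.015192672937392598 gap 0.03603883180530574 grip 0.0
```

Converted, 0.05 m is 10, 0.03 m is 6.

>>> shift_gripper(plan="0.036,0,4.4,6,0,0,0\n0.036,0,0,10,0,0,0\n0.036,0,0,0,0,0,0")

```text
time_s: 2.98
tcp_pos: [0.5756, -0.2169, 0.1272]
tcp_rot: [[0.012, 0.926, -0.378], [1.0, -0.01, 0.008], [0.004, -0.378, -0.926]]
ft_force: [0.7, 0.3, 0.5]
finger_gap: 0.0358
grasp_force: 0.0
```

```bash
python3 go.py -14 0.38 58
```

Run:
```python
from cell import ctrl
from h import *
for n in("scene","top"):
    d=ctrl.snapshot(n); np.savez(f"/tmp/{n}1.npz",**d)
t=load("top1");s=load("scene1")
a=cv2.resize(t["frame"][220:340,300:460,::-1],None,fx=2.5,fy=2.5,interpolation=cv2.INTER_CUBIC)
b=cv2.resize(s["frame"][170:290,320:480,::-1],None,fx=2.5*2,fy=2.5*2,interpolation=cv2.INTER_CUBIC)
cv2.imwrite("pics/s2.png",b)
```

```text
t 2.98 target [ 0.5674 -0.2175  0.1006] tool d [-0.0007  0.0024  0.0277] rotvec [-0.0074 -0.0049 -0.0024]
grasp pt rel pivot (console mm) [29.7116  0.6156 80.4086] rad 85.72232452045245 ang 0.35394688880833347 F [0.6591 0.3236 0.5015] along lever 0.7091991108462636 gap 0.03580652402148505 grip 0.0
```

View pics/s2.png

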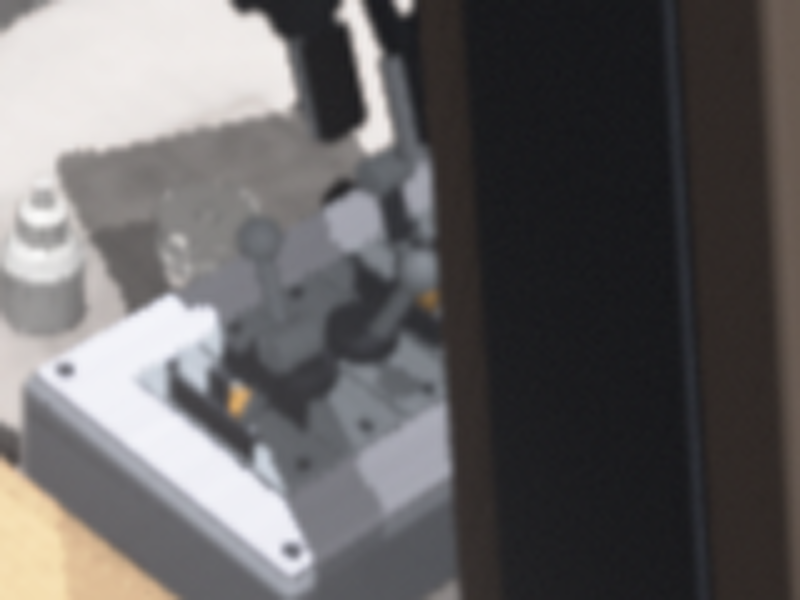

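The fingertips at (335,130) and (400,140) sit just above bar_a's head at (383,172) and straddle it. I'll descend and close.

Converted, 0.014 m is 2.8, 0.013 m is 2.6, -0.007 rad is -0.028.

>>> shift_gripper(plan="0.036,0,0.4,2.8,-0.028,0,0\n0.036,0,0,2.6,0,0,0\n0.036,0,0,0,0,0,0")

```text
time_s: 3.45
tcp_pos: [0.5705, -0.2177, 0.1038]
tcp_rot: [[0.011, 0.93, -0.366], [1.0, -0.01, 0.004], [0.0, -0.367, -0.93]]
ft_force: [0.4, 0.4, -1.1]
finger_gap: 0.0359
grasp_force: 0.0
```

```bash
python3 go.py -14 0.38 58
```

```text
t 3.45 target [ 0.5674 -0.2175  0.1006] tool d [ 0.0002 -0.0017  0.004 ] rotvec [ 0.0047 -0.0016 -0.0026]
grasp pt rel pivot (console mm) [24.6053 -0.2382 56.9812] rad 62.06673080115232 ang 0.4076280868161882 F [ 0.4447  0.4151 -1.0665] along lever -0.8267402501074301 gap 0.035916908143624 grip 0.0
```

>>> shift_gripper(plan="0.036,0,-0.3,0.7,0,0,0\n0.02,0,0,0,0,0,0\n0.008,0,0,0,0,0,0\n0.008,0,0,0,0,0,0\n0.008,0,0,0,0,0,0", clamp_n=30)

```text
time_s: 4.08
tcp_pos: [0.5689, -0.2182, 0.1026]
tcp_rot: [[0.011, 0.931, -0.364], [1.0, -0.01, 0.003], [-0.001, -0.364, -0.931]]
ft_force: [-0.7, 0.4, 1.0]
finger_gap: 0.0128
grasp_force: 29.3
```

```bash
python3 go.py -14 0.38 58
```

```text
t 4.08 target [ 0.5674 -0.2175  0.1006] tool d [ 0.0007 -0.0007  0.0023] rotvec [ 0.0072 -0.0002 -0.003 ]
grasp pt rel pivot (console mm) [23.0515 -0.7224 55.7784] rad 60.3540013885087 ang 0.391892070703023 F [-0.7     0.3538  1.0379] along lever 0.7031300352031994 gap 0.012804905419749546 grip 29.275997579097748
```

Converted, -0.002 m is -0.4, -0.0015 m is -0.3.

>>> shift_gripper(plan="0.008,0,0,-0.3,0,0,0\n0.008,0,0,-0.3,0,0,0\n0.008,0,0,-0.4,0,0,0\n0.008,0,0,0,0,0,0")

```text
time_s: 4.58
tcp_pos: [0.5705, -0.2181, 0.1068]
tcp_rot: [[0.011, 0.931, -0.365], [1.0, -0.01, 0.004], [-0.001, -0.365, -0.931]]
ft_force: [-0.9, -0.4, -4.2]
finger_gap: 0.0128
grasp_force: 29.2
```

```bash
python3 go.py -14 0.38 58
```

```text
t 4.58 target [ 0.5674 -0.2175  0.1006] tool d [ 0.0006 -0.0007  0.0069] rotvec [ 0.0067 -0.0006 -0.0029]
grasp pt rel pivot (console mm) [24.6544 -0.6278 59.9889] rad 64.8576233964556 ang 0.3899386825598181 F [-0.9098 -0.4132 -4.2459] along lever -4.279259630415046 gap 0.012783290265137769 grip 29.210616052150726
```

Converted, -0.001 m is -0.2.

>>> shift_gripper(plan="0.008,0,0,-0.2,0,0,0\n0.008,0,0,0,0,0,0")

```text
time_s: 4.82
tcp_pos: [0.5709, -0.2181, 0.1078]
tcp_rot: [[0.011, 0.931, -0.365], [1.0, -0.01, 0.003], [-0.001, -0.365, -0.931]]
ft_force: [-1.0, -0.3, -3.8]
finger_gap: 0.0131
grasp_force: 29.2
```

```bash
python3 go.py -14 0.38 58
```

```text
t 4.83 target [ 0.5674 -0.2175  0.1006] tool d [ 0.0006 -0.0007  0.0079] rotvec [ 0.0068 -0.0005 -0.0029]
grasp pt rel pivot (console mm) [25.0643 -0.6102 60.9971] rad 65.94593478394901 ang 0.3898753676476602 F [-1.0076 -0.3319 -3.8434] along lever -3.9420088663893447 gap 0.013058162965955971 grip 29.207448363304138
```

>>> shift_gripper(plan="0.008,0,0,-0.2,0,0,0\n0.008,0,0,0,0,0,0")

```text
time_s: 5.08
tcp_pos: [0.5713, -0.2182, 0.1088]
tcp_rot: [[0.011, 0.931, -0.364], [1.0, -0.01, 0.003], [-0.001, -0.364, -0.931]]
ft_force: [-0.5, 0.1, -3.5]
finger_gap: 0.0123
grasp_force: 29.2
```

```bash
python3 go.py -14 0.38 58
```

```text
t 5.08 target [ 0.5674 -0.2175  0.1006] tool d [ 0.0007 -0.0007  0.0091] rotvec [ 0.0069 -0.0005 -0.003 ]
grasp pt rel pivot (console mm) [25.4685 -0.658  62.0465] rad 67.07024162152716 ang 0.38950362159808666 F [-0.4524  0.0841 -3.5258] along lever -3.442307671604474 gap 0.012335811115585807 grip 29.206509590148926
```

>>> shift_gripper(plan="0.008,0,0,-0.24,0,0,0\n0.008,0,0,0,0,0,0")

```text
time_s: 5.32
tcp_pos: [0.5718, -0.2181, 0.11]
tcp_rot: [[0.011, 0.931, -0.364], [1.0, -0.01, 0.003], [-0.001, -0.364, -0.931]]
ft_force: [-1.3, -0.1, -3.5]
finger_gap: 0.0125
grasp_force: 29.2
```

```bash
python3 go.py -14 0.38 58
```

```text
t 5.33 target [ 0.5674 -0.2175  0.1006] tool d [ 0.0006 -0.0007  0.0103] rotvec [ 0.007  -0.0005 -0.0029]
grasp pt rel pivot (console mm) [25.9396 -0.6237 63.1748] rad 68.2928410755428 ang 0.3896109006305915 F [-1.2917 -0.1047 -3.5426] along lever -3.7686335194957286 gap 0.012492668864727356 grip 29.207759499549866
```

Converted, -0.0012 m is -0.24.

>>> shift_gripper(plan="0.008,0,0,-0.24,0,0,0\n0.008,0,0,0,0,0,0")

```text
time_s: 5.58
tcp_pos: [0.5723, -0.2182, 0.1111]
tcp_rot: [[0.011, 0.931, -0.364], [1.0, -0.01, 0.003], [-0.001, -0.364, -0.931]]
ft_force: [0.2, 0.4, -4.8]
finger_gap: 0.0126
grasp_force: 29.2
```

```bash
python3 go.py -14 0.38 58
```

```text
t 5.58 target [ 0.5674 -0.2175  0.1006] tool d [ 0.0006 -0.0007  0.0115] rotvec [ 0.007  -0.0005 -0.0029]
grasp pt rel pivot (console mm) [26.3928 -0.6351 64.2977] rad 69.50380756411174 ang 0.38950647963617013 F [ 0.1601  0.3884 -4.7726] along lever -4.373931893744981 gap 0.01255736117230366 grip 29.20660436153412
```

Converted, -0.0012 m is -0.24.

>>> shift_gripper(plan="0.008,0,0,-0.24,0,0,0\n0.008,0,0,0,0,0,0")

```text
time_s: 5.82
tcp_pos: [0.5727, -0.2181, 0.1122]
tcp_rot: [[0.011, 0.931, -0.364], [1.0, -0.01, 0.003], [-0.001, -0.364, -0.931]]
ft_force: [-1.0, -0.1, -4.4]
finger_gap: 0.0129
grasp_force: 29.2
```

```bash
python3 go.py -14 0.38 58
```

```text
t 5.83 target [ 0.5674 -0.2175  0.1006] tool d [ 0.0006 -0.0007  0.0127] rotvec [ 0.007  -0.0005 -0.0029]
grasp pt rel pivot (console mm) [26.8009 -0.6235 65.3872] rad 70.66662840287354 ang 0.38899485882146195 F [-1.0259 -0.0817 -4.3899] along lever -4.457034355611098 gap 0.012876938405371454 grip 29.204721450805664
```

Converted, -0.0012 m is -0.24.

>>> shift_gripper(plan="0.008,0,0,-0.24,0,0,0\n0.008,0,0,0,0,0,0")

```text
time_s: 6.08
tcp_pos: [0.5731, -0.2182, 0.1133]
tcp_rot: [[0.011, 0.931, -0.364], [1.0, -0.01, 0.003], [-0.001, -0.364, -0.931]]
ft_force: [-0.8, -0.1, -5.6]
finger_gap: 0.0127
grasp_force: 29.2
```

```bash
python3 go.py -14 0.38 58
```

```text
t 6.08 target [ 0.5674 -0.2175  0.1006] tool d [ 0.0006 -0.0007  0.0139] rotvec [ 0.007  -0.0004 -0.0029]
grasp pt rel pivot (console mm) [27.2584 -0.6354 66.5493] rad 71.91543957904426 ang 0.38875225086801884 F [-0.7771 -0.1264 -5.6299] along lever -5.516146257124439 gap 0.01274155364227688 grip 29.207216799259186
```

>>> shift_gripper(plan="0.008,0,0,-0.2,0,0,0\n0.008,0,0,0,0,0,0")

```text
time_s: 6.32
tcp_pos: [0.5735, -0.2182, 0.1143]
tcp_rot: [[0.011, 0.931, -0.364], [1.0, -0.01, 0.003], [-0.001, -0.364, -0.931]]
ft_force: [-0.8, -0.5, -5.5]
finger_gap: 0.0127
grasp_force: 29.2
```

```bash
python3 go.py -14 0.38 58
```

```text
t 6.33 target [ 0.5674 -0.2175  0.1006] tool d [ 0.0006 -0.0007  0.0149] rotvec [ 0.007  -0.0004 -0.0029]
grasp pt rel pivot (console mm) [27.6058 -0.6385 67.4708] rad 72.89984429448893 ang 0.38837091869021945 F [-0.7611 -0.5163 -5.5496] along lever -5.434516446543743 gap 0.012704810044041573 grip 29.208686649799347
```

Converted, -0.001 m is -0.2.

>>> shift_gripper(plan="0.008,0,0,-0.2,0,0,0\n0.008,0,0,0,0,0,0")

```text
time_s: 6.58
tcp_pos: [0.5738, -0.2182, 0.1152]
tcp_rot: [[0.011, 0.931, -0.364], [1.0, -0.01, 0.003], [-0.001, -0.364, -0.931]]
ft_force: [-1.4, -0.7, -5.8]
finger_gap: 0.0123
grasp_force: 29.2
```

```bash
python3 go.py -14 0.38 58
```

```text
t 6.58 target [ 0.5674 -0.2175  0.1006] tool d [ 0.0007 -0.0007  0.0159] rotvec [ 0.0069 -0.0004 -0.0029]
grasp pt rel pivot (console mm) [27.9563 -0.6572 68.3841] rad 73.8778779762192 ang 0.3880800632391752 F [-1.4077 -0.6561 -5.8444] along lever -5.947695409835595 gap 0.012347048608604659 grip 29.211612939834595
```

>>> shift_gripper(plan="0.008,0,0,-0.2,0,0,0\n0.008,0,0,0,0,0,0")

```text
time_s: 6.82
tcp_pos: [0.574, -0.2182, 0.1158]
tcp_rot: [[0.011, 0.931, -0.365], [1.0, -0.01, 0.003], [-0.001, -0.365, -0.931]]
ft_force: [-1.4, -0.8, -6.1]
finger_gap: 0.0129
grasp_force: 29.4
```

```bash
python3 go.py -14 0.38 58
```

```text
t 6.83 target [ 0.5674 -0.2175  0.1006] tool d [ 0.0006 -0.0006  0.0165] rotvec [ 0.0065 -0.0005 -0.0029]
grasp pt rel pivot (console mm) [28.1404 -0.6368 69.036 ] rad 74.55097793604745 ang 0.3870578679500852 F [-1.4287 -0.8359 -6.1275] along lever -6.217817146838512 gap 0.012879001512267101 grip 29.415670037269592
```

Converted, -0.0005 m is -0.1.

>>> shift_gripper(plan="0.008,0,0,-0.1,0,0,0\n0.008,0,0,0,0,0,0")

```text
time_s: 7.08
tcp_pos: [0.574, -0.2181, 0.116]
tcp_rot: [[0.011, 0.931, -0.365], [1.0, -0.01, 0.004], [-0.0, -0.365, -0.931]]
ft_force: [-1.3, -1.7, -7.8]
finger_gap: 0.0127
grasp_force: 29.2
```

```bash
python3 go.py -14 0.38 58
```

```text
t 7.08 target [ 0.5674 -0.2175  0.1006] tool d [ 0.0006 -0.0005  0.0167] rotvec [ 0.006  -0.0007 -0.0028]
grasp pt rel pivot (console mm) [28.111  -0.562  69.1807] rad 74.67391291420415 ang 0.3859617569057612 F [-1.2759 -1.7187 -7.7961] along lever -7.708121494609166 gap 0.012747763885480838 grip 29.242571890354156
```

The stop is felt at about 14.3 mm: the force jumped to 7.7 N with almost no motion. Now I'll swing towards the robot on an arc about the pivot.

>>> shift_gripper(plan="0.008,0,-1.24,0.05,-0.32,0,0\n0.008,0,-1.24,0.05,-0.32,0,0\n0.008,0,-1.24,0.05,-0.32,0,0")

```text
time_s: 7.45
tcp_pos: [0.556, -0.2179, 0.121]
tcp_rot: [[0.011, 0.991, -0.131], [1.0, -0.011, 0.001], [-0.001, -0.131, -0.991]]
ft_force: [0.5, -0.6, -9.3]
finger_gap: 0.0125
grasp_force: 29.2
```

```bash
python3 go.py -14 0.1 58
```

```text
t 7.45 target [ 0.5509 -0.2173  0.1047] tool d [ 0.0005 -0.003   0.0168] rotvec [-0.0312  0.0004 -0.0028]
grasp pt rel pivot (console mm) [10.8384 -0.5268 73.9899] rad 74.77955813820536 ang 0.14545072369702702 F [ 0.5458 -0.6409 -9.2938] along lever -9.19239428962701 gap 0.012505088323183733 grip 29.20878231525421
```

Converted, -0.0062 m is -1.24, 0.0005 m is 0.1, -0.08 rad is -0.32.

>>> shift_gripper(plan="0.008,0,-1.24,0.1,-0.32,0,0\n0.008,0,-1.24,0.05,-0.32,0,0\n0.008,0,-1.24,0.05,-0.32,0,0")

```text
time_s: 7.82
tcp_pos: [0.5375, -0.2178, 0.1215]
tcp_rot: [[0.01, 0.994, 0.109], [1.0, -0.01, -0.002], [-0.001, 0.109, -0.994]]
ft_force: [1.9, -1.1, -8.5]
finger_gap: 0.0127
grasp_force: 29.2
```

```bash
python3 go.py -14 -0.1 58
```

```text
t 7.83 target [ 0.5387 -0.2173  0.1047] tool d [ 0.0006 -0.0007  0.0169] rotvec [ 0.0091  0.0013 -0.0024]
grasp pt rel pivot (console mm) [-6.9294 -0.5705 74.5393] rad 74.86068954251559 ang -0.09269656827448329 F [ 1.8576 -1.1196 -8.4594] along lever -8.60345290405404 gap 0.012656263492926456 grip 29.20812875032425
```

Past the centre without resistance. I'll finish the swing.

Converted, -0.0062 m is -1.24, -0.003 m is -0.6, -0.08 rad is -0.32.

>>> shift_gripper(plan="0.008,0,-1.24,0.07,-0.32,0,0\n0.008,0,-1.24,0.07,-0.32,0,0\n0.008,0,-1.24,0.05,-0.32,0,0\n0.008,0,-0.6,0.05,-0.16,0,0\n0.008,0,0,0,0,0,0")

```text
time_s: 8.45
tcp_pos: [0.5168, -0.2177, 0.1163]
tcp_rot: [[0.011, 0.926, 0.377], [1.0, -0.01, -0.005], [-0.001, 0.377, -0.926]]
ft_force: [0.5, 0.6, -5.8]
finger_gap: 0.0125
grasp_force: 29.6
```

```bash
python3 go.py -14 -0.38 59
```

```text
t 8.45 target [ 0.5218 -0.2171  0.1016] tool d [ 0.0006 -0.001   0.0156] rotvec [ 0.0067  0.0018 -0.0021]
grasp pt rel pivot (console mm) [-26.8534  -0.6229  69.5671] rad 74.57003452107418 ang -0.3683862427049804 F [ 0.4849  0.5743 -5.7588] along lever -5.526117435565837 gap 0.01252234515403329 grip 29.615201354026794
```

>>> shift_gripper(plan="0.008,0,0,0.8,0,0,0\n0.008,0,0,1,0,0,0\n0.008,0,0,0.8,0,0,0\n0.008,0,0,0.2,0,0,0\n0.008,0,0,0,0,0,0")

```text
time_s: 9.07
tcp_pos: [0.5229, -0.2179, 0.1036]
tcp_rot: [[0.01, 0.926, 0.378], [1.0, -0.009, -0.005], [-0.001, 0.378, -0.926]]
ft_force: [-4.5, 0.7, 3.1]
finger_gap: 0.0123
grasp_force: 30.4
```

```bash
python3 go.py -14 -0.38 59
```

```text
t 9.07 target [ 0.5218 -0.2171  0.1016] tool d [ 0.0008 -0.0018  0.0015] rotvec [ 0.0079  0.002  -0.0018]
grasp pt rel pivot (console mm) [-20.7923  -0.8159  56.849 ] rad 60.53202518282244 ang -0.3506325005808518 F [-4.4713  0.7333  3.1169] along lever 4.555199312365752 gap 0.012256459432285755 grip 30.363774597644806
```

>>> shift_gripper(plan="0.036,0,0,0,0,0,0\n0.036,0,0,0,0,0,0\n0.036,0,0,0,0,0,0")

```text
time_s: 9.45
tcp_pos: [0.5225, -0.2178, 0.1028]
tcp_rot: [[0.011, 0.926, 0.378], [1.0, -0.01, -0.005], [-0.001, 0.378, -0.926]]
ft_force: [-1.1, 0.3, 0.4]
finger_gap: 0.0359
grasp_force: 0.0
```

```bash
python3 go.py -14 -0.38 59
```

```text
t 9.45 target [ 0.5218 -0.2171  0.1016] tool d [ 0.0006 -0.0012  0.0008] rotvec [ 0.0077  0.0021 -0.0025]
grasp pt rel pivot (console mm) [-21.113   -0.6558  56.0049] rad 59.852376022009736 ang -0.3605102018555504 F [-1.0732  0.2773  0.3898] along lever 0.7608778798673694 gap 0.03586768560848384 grip 0.0
```

Converted, 0.044 m is 8.8, 0.04 m is 8.

>>> shift_gripper(plan="0.036,0,0,-6,0,0,0\n0.036,0,0,-6,0,0,0\n0.036,8.8,0,0,0,0,0\n0.036,8,0,0,0,0,0\n0.036,0,0,0,0,0,0")

```text
time_s: 10.07
tcp_pos: [0.5002, -0.1312, 0.1578]
tcp_rot: [[0.008, 0.926, 0.377], [1.0, -0.007, -0.003], [-0.0, 0.377, -0.926]]
ft_force: [0.7, -0.5, 0.6]
finger_gap: 0.036
grasp_force: 0.0
```

```bash
python3 go.py 70 -0.38 90
```

Run:
```python
from cell import ctrl
from h import *
d=ctrl.snapshot("scene"); np.savez("/tmp/scene2.npz",**d); crop(d,320,170,480,290,5,"pics/s3.png")
```

```text
t 10.07 target [ 0.511  -0.133   0.1304] tool d [-0.0018 -0.0003  0.0295] rotvec [0.0068 0.0002 0.0005]
grasp pt rel pivot (console mm) [-44.1756   1.787  111.0217] rad 119.48767377586142 ang -0.37869494636443835 F [ 0.6501 -0.4957  0.6476] along lever 0.3587577457833678 gap 0.03603272709922705 grip 0.0
```

View pics/s3.png

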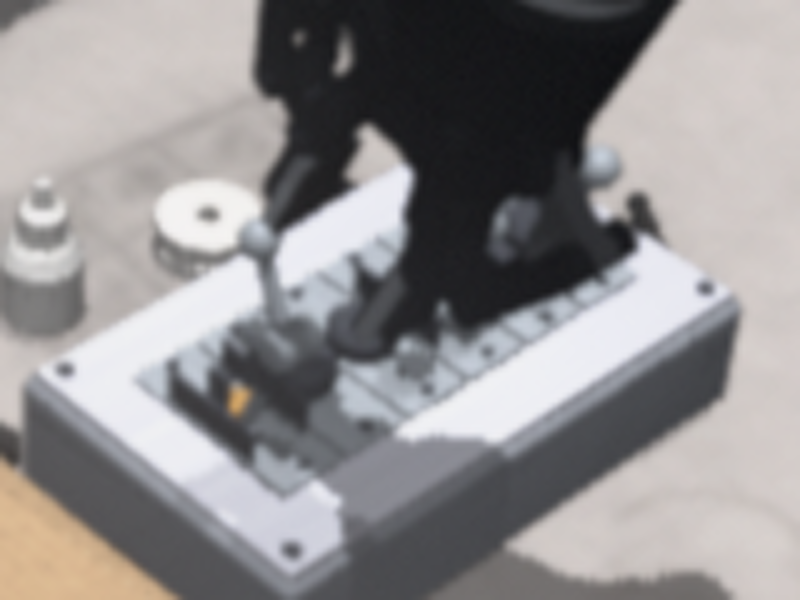

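The picture shows bar_a's head at (512,228), now leaning to the robot. bar_b is at (295,345) and the ball at (257,235) still leans away. I'll descend on bar_b.

>>> shift_gripper(plan="0.036,-0.36,0,6,0,0,0\n0.036,0,0,4,0,0,0\n0.036,0,0,0,0,0,0")

```text
time_s: 10.5
tcp_pos: [0.5189, -0.1359, 0.1102]
tcp_rot: [[0.012, 0.927, 0.375], [1.0, -0.011, -0.004], [0.001, 0.375, -0.927]]
ft_force: [0.5, 0.5, -0.4]
finger_gap: 0.0361
grasp_force: 0.0
```

```bash
python3 go.py 70 -0.38 60
```

```text
t 10.5 target [ 0.5221 -0.1331  0.1025] tool d [0.0029 0.0001 0.0083] rotvec [ 0.0041  0.0007 -0.0038]
grasp pt rel pivot (console mm) [-25.4617  -2.8624  63.4036] rad 68.32503713028639 ang -0.38186900408749014 F [ 0.5052  0.4639 -0.4307] along lever -0.5859594767462442 gap 0.03613948582231476 grip 0.0
```

Converted, 0.008 m is 1.6, 0.0027 m is 0.54.

>>> shift_gripper(plan="0.036,0.54,0,1.6,0,0,0\n0.036,0,0,0,0,0,0\n0.036,0,0,0,0,0,0")

```text
time_s: 10.88
tcp_pos: [0.5227, -0.1329, 0.105]
tcp_rot: [[0.011, 0.926, 0.378], [1.0, -0.01, -0.005], [-0.001, 0.378, -0.926]]
ft_force: [-0.2, -0.4, 0.3]
finger_gap: 0.0362
grasp_force: 0.0
```

```bash
python3 go.py 70 -0.38 60
```

```text
t 10.88 target [ 0.5221 -0.1331  0.1025] tool d [-0.0002 -0.0015  0.0021] rotvec [ 0.008   0.0023 -0.0021]
grasp pt rel pivot (console mm) [-21.6358   0.1731  58.2241] rad 62.11405314138066 ang -0.355782766939298 F [-0.18   -0.4174  0.3357] along lever 0.3772651310899813 gap 0.03617105252590968 grip 0.0
```

>>> shift_gripper(plan="0.02,0,0,0,0,0,0\n0.008,0,0,0,0,0,0\n0.008,0,0,0,0,0,0\n0.008,0,0,0,0,0,0", clamp_n=30)

```text
time_s: 11.38
tcp_pos: [0.5226, -0.1329, 0.1048]
tcp_rot: [[0.011, 0.926, 0.378], [1.0, -0.009, -0.005], [-0.001, 0.378, -0.926]]
ft_force: [-3.2, -0.1, 3.9]
finger_gap: 0.0127
grasp_force: 29.4
```

```bash
python3 go.py 70 -0.38 60
```

```text
t 11.38 target [ 0.5221 -0.1331  0.1025] tool d [-0.0003 -0.0013  0.002 ] rotvec [ 0.0074  0.0019 -0.0021]
grasp pt rel pivot (console mm) [-21.7549   0.2551  58.0461] rad 61.98892880401506 ang -0.35858301201544535 F [-3.2153 -0.0612  3.8779] along lever 4.793722714622678 gap 0.012703559636444779 grip 29.357863068580627
```

Converted, -0.002 m is -0.4, -0.0015 m is -0.3.

>>> shift_gripper(plan="0.008,0,0,-0.3,0,0,0\n0.008,0,0,-0.3,0,0,0\n0.008,0,0,-0.4,0,0,0\n0.008,0,0,0,0,0,0")

```text
time_s: 11.88
tcp_pos: [0.5205, -0.1327, 0.109]
tcp_rot: [[0.011, 0.926, 0.378], [1.0, -0.01, -0.005], [-0.001, 0.378, -0.926]]
ft_force: [2.1, -1.9, -3.6]
finger_gap: 0.013
grasp_force: 29.2
```

```bash
python3 go.py 70 -0.38 58
```

```text
t 11.88 target [ 0.5228 -0.1331  0.1006] tool d [-0.0004 -0.001   0.0086] rotvec [ 0.0071  0.0019 -0.0024]
grasp pt rel pivot (console mm) [-23.7855   0.3628  62.2121] rad 66.60405169063576 ang -0.3651813176019578 F [ 2.1368 -1.9208 -3.557 ] along lever -4.1015031604252785 gap 0.012952222032876526 grip 29.237302243709564
```

The manual's scale: shifts go in units of 5 mm and turns go in units of 0.25 rad. Converting my numbers, -0.001 m is -0.2.

>>> shift_gripper(plan="0.008,0,0,-0.2,0,0,0\n0.008,0,0,0,0,0,0")

```text
time_s: 12.12
tcp_pos: [0.5201, -0.1327, 0.1099]
tcp_rot: [[0.011, 0.926, 0.377], [1.0, -0.01, -0.005], [-0.001, 0.377, -0.926]]
ft_force: [2.7, -0.5, -2.0]
finger_gap: 0.0129
grasp_force: 29.3
```

```bash
python3 go.py 70 -0.38 58
```

```text
t 12.12 target [ 0.5228 -0.1331  0.1006] tool d [-0.0004 -0.001   0.0096] rotvec [ 0.0069  0.0018 -0.0024]
grasp pt rel pivot (console mm) [-24.1986   0.3791  63.108 ] rad 67.58842999191124 ang -0.3661562410266775 F [ 2.6629 -0.5155 -2.0279] along lever -2.8724111422883616 gap 0.012868167793115618 grip 29.254707992076874
```

>>> shift_gripper(plan="0.008,0,0,-0.2,0,0,0\n0.008,0,0,0,0,0,0")

```text
time_s: 12.38
tcp_pos: [0.5197, -0.1327, 0.1108]
tcp_rot: [[0.011, 0.926, 0.377], [1.0, -0.01, -0.005], [-0.001, 0.377, -0.926]]
ft_force: [2.7, -1.3, -3.0]
finger_gap: 0.0126
grasp_force: 29.2
```

```bash
python3 go.py 70 -0.38 58
```

```text
t 12.38 target [ 0.5228 -0.1331  0.1006] tool d [-0.0004 -0.001   0.0106] rotvec [ 0.0069  0.0017 -0.0024]
grasp pt rel pivot (console mm) [-24.5909   0.3691  64.0658] rad 68.6232053057806 ang -0.3664967555731973 F [ 2.6639 -1.2617 -3.0424] along lever -3.8172171441732323 gap 0.012558455369765463 grip 29.22955334186554
```

>>> shift_gripper(plan="0.008,0,0,-0.2,0,0,0\n0.008,0,0,0,0,0,0")

```text
time_s: 12.62
tcp_pos: [0.5193, -0.1327, 0.1118]
tcp_rot: [[0.011, 0.926, 0.377], [1.0, -0.01, -0.005], [-0.001, 0.377, -0.926]]
ft_force: [2.1, -0.2, -3.9]
finger_gap: 0.0125
grasp_force: 29.2
```

```bash
python3 go.py 70 -0.38 58
```

```text
t 12.62 target [ 0.5228 -0.1331  0.1006] tool d [-0.0004 -0.001   0.0116] rotvec [ 0.0069  0.0017 -0.0024]
grasp pt rel pivot (console mm) [-24.9878   0.3953  64.9886] rad 69.62693977877225 ang -0.3670687545329101 F [ 2.0538 -0.1767 -3.9083] along lever -4.391826146071346 gap 0.012471692390550786 grip 29.21218603849411
```

Converted, -0.001 m is -0.2.

>>> shift_gripper(plan="0.008,0,0,-0.2,0,0,0\n0.008,0,0,0,0,0,0")

```text
time_s: 12.88
tcp_pos: [0.519, -0.1327, 0.1127]
tcp_rot: [[0.011, 0.926, 0.377], [1.0, -0.01, -0.005], [-0.001, 0.377, -0.926]]
ft_force: [2.8, -1.3, -4.0]
finger_gap: 0.0129
grasp_force: 29.2
```

```bash
python3 go.py 70 -0.38 58
```

```text
t 12.88 target [ 0.5228 -0.1331  0.1006] tool d [-0.0004 -0.001   0.0126] rotvec [ 0.007   0.0017 -0.0023]
grasp pt rel pivot (console mm) [-25.3312   0.3896  65.95  ] rad 70.64747157935058 ang -0.36672204929162483 F [ 2.7588 -1.3334 -3.998 ] along lever -4.740037692428727 gap 0.01289844706915798 grip 29.209249019622803
```

Converted, -0.001 m is -0.2.

>>> shift_gripper(plan="0.008,0,0,-0.2,0,0,0\n0.008,0,0,0,0,0,0")

```text
time_s: 13.12
tcp_pos: [0.5186, -0.1327, 0.1136]
tcp_rot: [[0.011, 0.926, 0.377], [1.0, -0.01, -0.005], [-0.001, 0.377, -0.926]]
ft_force: [1.5, -0.8, -3.3]
finger_gap: 0.0126
grasp_force: 29.2
```

```bash
python3 go.py 70 -0.38 58
```

```text
t 13.12 target [ 0.5228 -0.1331  0.1006] tool d [-0.0004 -0.001   0.0136] rotvec [ 0.0069  0.0017 -0.0024]
grasp pt rel pivot (console mm) [-25.7098   0.3846  66.866 ] rad 71.63842780056063 ang -0.3670713173168628 F [ 1.4609 -0.7957 -3.3221] along lever -3.6293957731990263 gap 0.012623932562909642 grip 29.209637939929962
```

Converted, -0.001 m is -0.2.

>>> shift_gripper(plan="0.008,0,0,-0.2,0,0,0\n0.008,0,0,0,0,0,0")

```text
time_s: 13.38
tcp_pos: [0.5182, -0.1327, 0.1146]
tcp_rot: [[0.011, 0.926, 0.377], [1.0, -0.01, -0.005], [-0.001, 0.377, -0.926]]
ft_force: [3.8, -0.2, -4.4]
finger_gap: 0.0131
grasp_force: 29.2
```

```bash
python3 go.py 70 -0.38 58
```

```text
t 13.38 target [ 0.5228 -0.1331  0.1006] tool d [-0.0004 -0.001   0.0146] rotvec [ 0.0069  0.0017 -0.0023]
grasp pt rel pivot (console mm) [-26.0901   0.4119  67.7953] rad 72.64225342593113 ang -0.36736700839397135 F [ 3.7968 -0.1741 -4.3991] along lever -5.494031115031181 gap 0.01307222936291303 grip 29.21088695526123
```

Converted, -0.001 m is -0.2.

>>> shift_gripper(plan="0.008,0,0,-0.2,0,0,0\n0.008,0,0,0,0,0,0")

```text
time_s: 13.62
tcp_pos: [0.5177, -0.1326, 0.1152]
tcp_rot: [[0.011, 0.926, 0.377], [1.0, -0.01, -0.005], [-0.001, 0.377, -0.926]]
ft_force: [3.9, -0.7, -6.0]
finger_gap: 0.0127
grasp_force: 29.5
```

```bash
python3 go.py 70 -0.38 58
```

```text
t 13.62 target [ 0.5228 -0.1331  0.1006] tool d [-0.0004 -0.0008  0.0154] rotvec [ 0.0067  0.0017 -0.0025]
grasp pt rel pivot (console mm) [-26.5845   0.4553  68.4189] rad 73.40214901628578 ang -0.3706008665616402 F [ 3.8771 -0.6663 -5.9727] along lever -6.986644993596096 gap 0.012650683775018316 grip 29.52606976032257
```

Motion fell to 0.76 mm and the force rose to 7 N. One more half step will confirm the stop.

Converted, -0.0005 m is -0.1.

>>> shift_gripper(plan="0.008,0,0,-0.1,0,0,0\n0.008,0,0,0,0,0,0")

```text
time_s: 13.88
tcp_pos: [0.5174, -0.1326, 0.1152]
tcp_rot: [[0.011, 0.926, 0.377], [1.0, -0.01, -0.005], [-0.0, 0.377, -0.926]]
ft_force: [6.0, -1.6, -8.9]
finger_gap: 0.0126
grasp_force: 29.4
```

```bash
python3 go.py 70 -0.38 58
```

```text
t 13.88 target [ 0.5228 -0.1331  0.1006] tool d [-0.0005 -0.0004  0.0156] rotvec [ 0.0063  0.0016 -0.0027]
grasp pt rel pivot (console mm) [-26.9408   0.5164  68.4431] rad 73.55446734841503 ang -0.37499747082479756 F [ 5.967  -1.5947 -8.9151] along lever -10.497104831809432 gap 0.01257669674821083 grip 29.377839267253876
```

The stop is clear at 10.5 N. I'll ease off 0.4 mm and swing away.

Converted, 0.0061 m is 1.22, 0.00025 m is 0.05, 0.08 rad is 0.32.

>>> shift_gripper(plan="0.008,0,1.22,0.13,0.32,0,0\n0.008,0,1.22,0.05,0.32,0,0\n0.008,0,1.22,0.05,0.32,0,0")

```text
time_s: 14.25
tcp_pos: [0.535, -0.1328, 0.1197]
tcp_rot: [[0.011, 0.99, 0.142], [1.0, -0.011, -0.002], [-0.001, 0.142, -0.99]]
ft_force: [2.5, -0.4, -8.0]
finger_gap: 0.0126
grasp_force: 29.5
```

```bash
python3 go.py 70 -0.1 58
```

```text
t 14.25 target [ 0.5394 -0.1333  0.1047] tool d [-0.0004  0.0022  0.0155] rotvec [ 0.0428  0.0011 -0.0028]
grasp pt rel pivot (console mm) [-10.0754   0.4281  72.7084] rad 73.40312685633367 ang -0.13769611464449444 F [ 2.4885 -0.3642 -8.0104] along lever -8.219132241197098 gap 0.0126441863946101 grip 29.542150497436523
```

Converted, 0.0061 m is 1.22, 0.00025 m is 0.05, 0.08 rad is 0.32.

>>> shift_gripper(plan="0.008,0,1.22,0.05,0.32,0,0\n0.008,0,1.22,0.05,0.32,0,0\n0.008,0,1.22,0.05,0.32,0,0")

```text
time_s: 14.62
tcp_pos: [0.5532, -0.133, 0.1199]
tcp_rot: [[0.011, 0.995, -0.097], [1.0, -0.011, 0.0], [-0.001, -0.097, -0.995]]
ft_force: [0.5, -0.2, -8.2]
finger_gap: 0.0125
grasp_force: 29.6
```

```bash
python3 go.py 70 0.1 58
```

```text
t 14.62 target [ 0.5515 -0.1334  0.1047] tool d [-0.0004 -0.0002  0.0153] rotvec [ 0.0027  0.0003 -0.0029]
grasp pt rel pivot (console mm) [ 7.4646  0.3853 72.9026] rad 73.28374798989782 ang 0.1020357430676953 F [ 0.4808 -0.1567 -8.204 ] along lever -8.114879613103852 gap 0.01245978855988985 grip 29.633160531520844
```

Across. I'll finish the swing and let the head home, about 12 mm.

>>> shift_gripper(plan="0.008,0,1.22,0.05,0.32,0,0\n0.008,0,1.22,0.05,0.32,0,0\n0.008,0,1.22,0.05,0.32,0,0\n0.008,0,0.6,0.02,0.16,0,0\n0.008,0,0,0,0,0,0")

```text
time_s: 15.25
tcp_pos: [0.5742, -0.1332, 0.1145]
tcp_rot: [[0.011, 0.931, -0.366], [1.0, -0.01, 0.004], [-0.0, -0.366, -0.931]]
ft_force: [0.2, -0.3, -5.5]
finger_gap: 0.0122
grasp_force: 29.7
```

```bash
python3 go.py 70 0.38 58
```

```text
t 15.25 target [ 0.5681 -0.1335  0.1006] tool d [-0.0004 -0.0006  0.0151] rotvec [ 0.0056 -0.0008 -0.0025]
grasp pt rel pivot (console mm) [27.6294  0.3455 67.6796] rad 73.10206314300922 ang 0.38758860732770667 F [ 0.2115 -0.3161 -5.4829] along lever -5.012387262882918 gap 0.012185861839502795 grip 29.732449650764465
```

>>> shift_gripper(plan="0.008,0,0,0.8,0,0,0\n0.008,0,0,0.8,0,0,0\n0.008,0,0,0.6,0,0,0\n0.008,0,0,0,0,0,0")

```text
time_s: 15.75
tcp_pos: [0.5704, -0.1333, 0.1059]
tcp_rot: [[0.011, 0.931, -0.364], [1.0, -0.011, 0.003], [-0.001, -0.364, -0.931]]
ft_force: [1.0, 0.4, -3.3]
finger_gap: 0.0125
grasp_force: 30.1
```

```bash
python3 go.py 70 0.38 58
```

```text
t 15.75 target [ 0.5681 -0.1335  0.1006] tool d [-0.0002 -0.0003  0.0057] rotvec [ 0.0076 -0.0004 -0.0031]
grasp pt rel pivot (console mm) [23.8913  0.2043 59.0977] rad 63.74423762381909 ang 0.3841796525760785 F [ 0.9872  0.4489 -3.3003] along lever -2.6999965538304043 gap 0.01249046538866274 grip 30.071913599967957
```

Converted, 0.002 m is 0.4.

>>> shift_gripper(plan="0.008,0,0,0.4,0,0,0\n0.008,0,0,0,0,0,0")

```text
time_s: 16.0
tcp_pos: [0.5698, -0.1333, 0.1042]
tcp_rot: [[0.011, 0.931, -0.364], [1.0, -0.01, 0.003], [-0.001, -0.364, -0.931]]
ft_force: [1.1, 0.6, -1.9]
finger_gap: 0.0126
grasp_force: 30.1
```

```bash
python3 go.py 70 0.38 58
```

```text
t 16.0 target [ 0.5681 -0.1335  0.1006] tool d [-0.0002 -0.0003  0.0039] rotvec [ 0.0072 -0.0003 -0.003 ]
grasp pt rel pivot (console mm) [23.2683  0.2016 57.4104] rad 61.94654707673616 ang 0.38506533316138264 F [ 1.0904  0.6118 -1.8798] along lever -1.3430500717077387 gap 0.012577805375375764 grip 30.115850865840912
```

>>> shift_gripper(plan="0.036,0,0,0,0,0,0\n0.036,0,0,0,0,0,0\n0.036,0,0,0,0,0,0")

```text
time_s: 16.38
tcp_pos: [0.5697, -0.1333, 0.1041]
tcp_rot: [[0.011, 0.931, -0.364], [1.0, -0.011, 0.003], [-0.001, -0.364, -0.931]]
ft_force: [1.1, 0.2, 0.6]
finger_gap: 0.0357
grasp_force: 0.0
```

```bash
python3 go.py 70 0.38 58
```

```text
t 16.38 target [ 0.5681 -0.1335  0.1006] tool d [-0.0002 -0.0003  0.0038] rotvec [ 0.0069 -0.0003 -0.0031]
grasp pt rel pivot (console mm) [23.1876  0.1527 57.3318] rad 61.84339696176654 ang 0.3843327837659859 F [1.0934 0.1931 0.5865] along lever 0.949665006722831 gap 0.03569170085432363 grip 0.0
```

>>> shift_gripper(plan="0.036,0,0,-6,0,0,0\n0.036,0,0,-10,0,0,0\n0.036,0,0,-10,0,0,0\n0.036,-12,0,-4,0,0,0\n0.036,-12,0,0,0,0,0")

```text
time_s: 17.0
tcp_pos: [0.6246, -0.2541, 0.247]
tcp_rot: [[0.008, 0.933, -0.36], [1.0, -0.009, -0.0], [-0.004, -0.36, -0.933]]
ft_force: [-0.3, 0.1, -0.9]
finger_gap: 0.0362
grasp_force: 0.0
```

>>> shift_gripper(plan="0.036,-12,0,0,0,0,0\n0.036,-12,0,0,0,0,0\n0.036,-12,0,0,0,0,0\n0.036,-12,0,0,0,0,0\n0.036,0,0,0,0,0,0")

```text
time_s: 17.62
tcp_pos: [0.6179, -0.4979, 0.2413]
tcp_rot: [[0.017, 0.93, -0.366], [1.0, -0.016, 0.006], [-0.0, -0.366, -0.931]]
ft_force: [1.3, 0.4, -0.4]
finger_gap: 0.0362
grasp_force: 0.0
```

Run:
```python
from cell import ctrl
from h import *
t=ctrl.snapshot("top");d=ctrl.snapshot("scene")
a=cv2.resize(t["frame"][170:340,240:460,::-1],(660,510))[:290*1]
k=lambda im,u0,v0,u1,v1,w:cv2.resize(im[v0:v1,u0:u1,::-1],(w,int(w*(v1-v0)/(u1-u0))),interpolation=cv2.INTER_CUBIC)
A=k(t["frame"],240,190,460,340,440);B=k(d["frame"],300,180,480,300,440)
cv2.imwrite("pics/end.png",np.vstack([A,B]))
```

```text
(no output)
```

View pics/end.png

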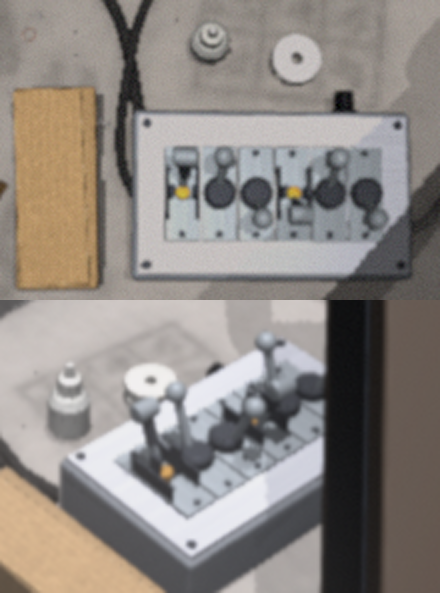

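bar_b's head at (186,156) leans away and bar_a's at (300,213) leans to the robot. The balls and bystanders are unchanged, and the arm is clear.

```bash
python3 -c "
from cell import ctrl
print(ctrl.close_job())"
```

```text
the job is handed in; nothing more can be done
None
```

The supply is changed over and the job handed in: bar_a was switched off first, then bar_b on, and in the final pictures the ball toggles and the things round the console looked unmoved; no verdict was shown.

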